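Release the ratchet tray clamp on the bar cart

TASK

On the bar cart, a toothed clamp bar holds the smoked-glass tray in place. Lift the ratchet pawl out of the bar's teeth and fold it right back so that it stays up by itself; then draw the bar back, knob end towards you, as far as it will go, until you feel it press lightly on its hidden rubber stop (do not ram it), and let go. Leave the shaker, the jigger and the tumblers as they stand.

Things in the scene. Friction and masses are not known exactly. Their poses are not given: they have to be found in the camera images.
- clamp: Steel ratchet clamp fixed to the shelf: base 94 x 56 mm, side walls to 34 mm height, hinge cheeks to 58 mm. Origin on the shelf under the bar's centre line; +x runs along the bar towards the tray, -x is the way the bar is drawn back (towards the robot), z up. The pawl's hinge line is parallel to y through x = -30, z = 52 mm.
- rail_mid (a point): Middle of a fixed brass rail, 12 mm thick, parallel to the clamp's y, at clamp x = 18, z = 185 mm, 400 mm long with a 14 mm post at each end. It leaves no room for a hand straight down on the pawl: lean in, hand back towards -x, fingers pointing forward and down, about 35 degrees from vertical.
- pawl_barrel (a point): Centre of the lift barrel on the pawl's free end: steel cylinder, 16 mm diameter, 18 mm long, axis parallel to the clamp's y; 72 mm above the shelf at clamp x = +15 mm when down. It swings about the hinge line at 49 mm radius. Pinched by its flat ends (18 mm apart) it can turn between the fingers as they follow the arc. Nothing beside it stands above 58 mm. Pawl 80 g.
- pawl (a joint): Pawl angle, rad: 0 = down in the bar's teeth (the bar then cannot be drawn back more than 3 mm); grows as the barrel is lifted up and back towards the robot; 1.9 = folded right back on its stop. No spring: below about 1.25 it falls shut, above that it falls back to 1.9 and stays.
- bar (a joint): How far the bar is drawn back, m: 0 = clamped. It slides stiffly (2 N) and stays where left. A hidden stop ends its travel, set differently each time between 0.040 and 0.060; it must be felt. Its rubber gives about 2 N per mm. Pressing it over 20 N is ramming; 5 N for a moment is plenty.
- bar_knob (a point): Grip point on the axis of the walnut knob, an upright cylinder of 26 mm diameter (from 40 to 70 mm above the shelf) on the robot-side end of the bar; this point is 55 mm above the shelf, at clamp x = -105 mm when clamped. It moves along the clamp's -x with the bar. Free all round and above.
- jaw: Steel jaw plate on the tray end of the bar, 8 x 70 x 26 mm, moving with the bar; origin at the bar's centre line, 22 mm above the shelf. It is the part that meets the stop.
- shaker: Stainless cocktail shaker, 86 mm across, 212 mm tall, standing on the shelf beside the clamp; origin at the centre of its base. Bystander.
- tumbler1: Clear rocks tumbler, 76 mm across, 85 mm tall, on the tray; origin at the centre of its base. Bystander.
- tumbler2: Like tumbler1. Bystander.
- jigger: Black plastic hourglass jigger, 48 mm across, 88 mm tall, on the shelf beside the clamp; origin at the centre of its base. Bystander.

How it is judged:
On the way, in this order (a step that is already met when the one before it is completed fails the run):
1. the pawl is lifted and folded back while the bar is still clamped (value of joint pawl above 1.6 rad and value of joint bar below 0.012 m), for 0.2 s.
2. the bar is drawn back past the raised pawl until its jaw presses on the stop (value of joint pawl above 1.6 rad and value of joint bar above 0.036 m and contact force between jaw and clamp above 2 N), for 0.1 s.
At the end, for the whole second after the job is handed in: The pawl stays folded back (over 1.6 rad), the bar is left drawn back at least 36 mm after having been felt against its stop (over 2 N for 0.1 s), both at rest; none of the shaker, tumblers and jigger has moved more than 20 mm or tipped (value of joint pawl above 1.6 rad and value of joint bar above 0.036 m and velocity of joint bar between -0.01 and 0.01 m/s and velocity of joint pawl between -0.1 and 0.1 rad/s); the robot touches nothing.
It fails at once if the jaw is rammed on its stop (over 20 N) (contact force between jaw and clamp above 20 N).
It fails at once if the shaker is pushed or tipped (distance of shaker from where it was at the start of the episode above 0.02 m or angle between shaker's own z axis and vertical above 0.35 rad).
It fails at once if the tumbler1 is pushed or tipped (distance of tumbler1 from where it was at the start of the episode above 0.02 m or angle between tumbler1's own z axis and vertical above 0.35 rad).
It fails at once if the tumbler2 is pushed or tipped (distance of tumbler2 from where it was at the start of the episode above 0.02 m or angle between tumbler2's own z axis and vertical above 0.35 rad).
It fails at once if the jigger is pushed or tipped (distance of jigger from where it was at the start of the episode above 0.02 m or angle between jigger's own z axis and vertical above 0.35 rad).
It also fails if it takes over 54 s, if anything falls off the work surface, if the arm or the gripper's body presses on something with over 40 N, if the wrist force passes 120 N, or if a joint passes its speed limit or range.

ROBOT

A 7-joint arm with a two-finger parallel gripper is mounted at the origin on the work surface. World frame = base frame: x ahead of the robot, y to its left, z up, the work surface at z = 0. Lengths are in m, angles in rad, forces in N, time in s.
With the tool pointing down it reaches from about 0.425 to 0.925 m from the base axis. Payload 6.8 kg.
Tool frame: the origin (TCP) lies midway between the tips of the shut fingers; the grasp point (between the pads) lies 19 mm behind it; z points along the fingers, y is the line along which they close (so a half turn about z gives the same grasp; the last joint's range is limited). The gripper opens to 85 mm and grips with 20 to 120 N. Pads are 22 mm wide; open, the fingers measure 114 mm over their backs; the gripper's body (76 mm by 85 mm) begins 54 mm behind the grasp point. The pads swing forward as they close: fully open they stand 13 mm farther back than shut.
Start: joints at [1.095, 0.477, 0.022, 1.555, -0.011, 1.109, -0.083], TCP at [0.243, -0.63, 0.231] pointing down, gripper open.
Joint ranges: [-2.96, 2.96], [-0.34, 2.1], [-1.41, 1.46], [0.24, 2.44], [-1.37, 4.51], [0.17, 1.92], [-2.96, 2.96]. Speed limits (rad/s): [2.39, 2.39, 3.14, 3.14, 3.14, 3.14, 3.14].

INTERFACE

Orientations are given as a 3x3 rotation matrix whose columns are the frame's x, y, z axes.
In Python, from plant import arm, imaging, job gives the robot as it stands.
- The arm moves only by the tool move_arm, never from a script. Its argument "steps" is a list of rows, each a list of 3 entries, a list of its own where there are three numbers: the shift along the tool's x, y, z scaled (see below), then the turn about the tool's z scaled (see below), then the gripper command: -1 is shut, 1 is fully open, values between are in proportion. A call has 1 to 5 rows; each row shifts and turns the commanded pose from where the row before left it, along the tool's axes as they then stand; what a row does not reach is not made up. The controller multiplies each number of a shift by 30 cm and each number of a turn by 360 degrees. A row lasts 1/12 s, in which the tool goes at most 41.7 mm and 7.16 degrees, less where a joint would pass 70% of its speed; a pose out of reach is approached as far as the arm can. A call with a number of a shift or a turn outside -1 to 1 is refused whole. A call with a gripper value outside its range is refused whole. The fingers move at their own pace and stop on an object; "grip_force" is the grip in N (left out, the last holds). Time passes only in rows, so rows that do not move let the fingers close. It gives the time, the measured TCP pose, the force, the opening and the grip force at its end, in the units of the state.
- arm.get_state(): the state, without advancing time (a new reading comes with each control period).
- imaging.capture(name): name is "side" or "top"; returns a dict with "color" (480x640x3 uint8, red, green, blue), "vfov" (degrees; the focal length in pixels is half the picture's height over the tangent of half this angle, whatever the lens; pixels are square), "cx", "cy" (the principal point, pixels), "R" (3x3) and "t" (3): a world point X has camera coordinates R X + t. Camera axes: x right, y down, z forward; pixel columns grow to the right and rows downward; lengths in m; the calibration is good to about 2 mm. A picture is of the moment at which its call begins. There is no depth.
- job.hand_in(): hands the job in; it is judged then, once.
The state is a dict: "t": time; "joint_pos": joint angles; "joint_velocities": joint speeds; "joint_efforts": joint torques, N m; "tcp_pos": TCP position; "ee_rot": TCP orientation; "contact_force": force on the tool from outside, world axes, zero at the start; "moment": the same for the moment, N m; "width": finger opening in m; "gripper_force": force on a finger pad.
Only numpy, scipy, OpenCV 4.12 (cv2) and the standard library are available. Lean on these libraries where they do the work, as an engineer would, in place of code of your own. Each camera call takes 0.05 s, during which the arm holds its last target. There are 200 camera calls.

## Working session

There is one attempt and no reset: what is moved stays moved. The work goes in short steps, Python scripts to look and compute and a tool call to move; the robot and the scene stay as the last step left them, time stands still between calls to the robot, and variables do not carry over. Pictures are saved under pics/ and viewed, at most 10 in all, crops included, and the job is handed in when it is done.

Besides the shell and the picture viewer there is one more tool, called after "Request:" by a JSON object that holds its "op" and its "data", one argument or row to a line. move_arm: Moves the arm, as the interface text tells. Shifts and turns lie within -1 to 1; 1 stands for 30 cm of shift or 360 degrees of turn. Its arguments: {"type":"object","properties":{"steps":{"type":"array","items":{"type":"array"}},"grip_force":{"type":"number"}},"required":["steps"]}

```bash
mkdir -p pics; ls
python3 - <<'E'
from plant import arm, imaging
import cv2,numpy as np
np.set_printoptions(precision=4,suppress=True)
for n in("side","top"):
    c=imaging.capture(n); cv2.imwrite(f"pics/{n}0.png",c["color"][:,:,::-1])
    np.savez(f"{n}0.npz",**c)
    print(n,c["vfov"],c["cx"],c["cy"],c["R"],c["t"])
s=arm.get_state();print(s["tcp_pos"],s["ee_rot"],s["width"],s["t"],s["contact_force"])
E
```

```text
pics
side 55.541586197047685 322.94385087961484 237.41310691987366 [[-0.974  -0.2266 -0.0076]
 [-0.1433  0.6412 -0.7539]
 [ 0.1757 -0.7331 -0.657 ]] [0.6559 0.1737 0.6412]
top 44.802728201313755 324.29706795818356 224.06167660835308 [[-0.0173 -0.9998 -0.0065]
 [-0.9804  0.0182 -0.1964]
 [ 0.1965  0.0029 -0.9805]] [0.0546 0.6652 0.863 ]
[ 0.2425 -0.6294  0.2304] [[ 0.9331  0.3596 -0.0007]
 [ 0.3596 -0.9331  0.0014]
 [-0.0001 -0.0016 -1.    ]] 0.08531089744317394 0.1 [-0.658   0.5035 -0.392 ]
```

View pics/side0.png

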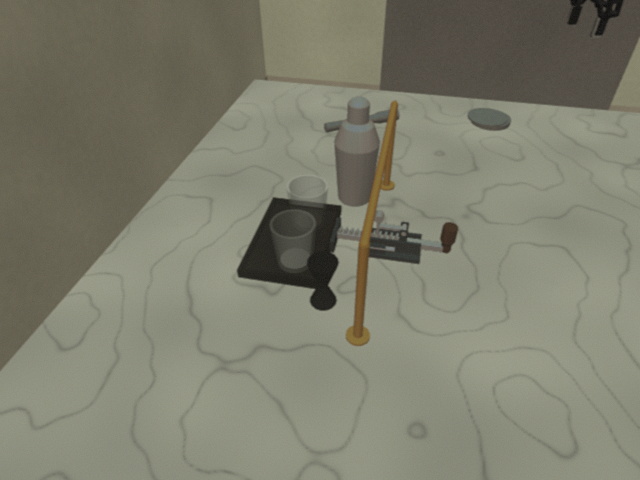

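View pics/top0.png

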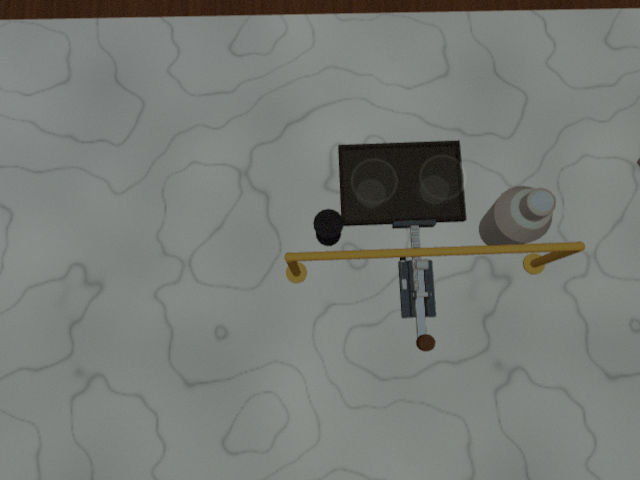

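The side view shows the knob at (449,237) and the rail from (394,104) to (358,335). In the top view, the knob is at (426,342), the rail runs from (289,257) to (580,246), and the barrel is near (422,265).

```bash
cat > h.py <<'E'
import numpy as np,cv2
np.set_printoptions(precision=4,suppress=True)
def ray(c,u,v):
    f=240/np.tan(np.radians(float(c["vfov"]))/2)
    d=c["R"].T@np.array([(u-c["cx"])/f,(v-c["cy"])/f,1]); return -c["R"].T@c["t"],d
def onz(c,u,v,z):
    o,d=ray(c,u,v); return o+d*(z-o[2])/d[2]
def proj(c,X):
    f=240/np.tan(np.radians(float(c["vfov"]))/2)
    p=c["R"]@X+c["t"]; return np.array([f*p[0]/p[2]+c["cx"],f*p[1]/p[2]+c["cy"]])
def tri(a,pa,b,pb):
    o1,d1=ray(a,*pa);o2,d2=ray(b,*pb)
    s=np.linalg.lstsq(np.c_[d1,-d2],o2-o1,rcond=None)[0]
    p,q=o1+s[0]*d1,o2+s[1]*d2; return (p+q)/2,np.linalg.norm(p-q)
def knob(c):
    h=cv2.cvtColor(c["color"],cv2.COLOR_RGB2HSV); m=cv2.inRange(h,(0,90,30),(11,255,160))
    m[:100]=0
    n,_,st,ce=cv2.connectedComponentsWithStats(m); i=1+np.argmax(st[1:,4]); return ce[i],st[i]
E
python3 - <<'E'
from h import *
s=np.load("side0.npz");t=np.load("top0.npz")
ks,kt=knob(s),knob(t);print(ks,kt)
print("knob",tri(s,ks[0],t,kt[0]),onz(t,*kt[0],.068),onz(s,*ks[0],.055))
h=cv2.cvtColor(t["color"],cv2.COLOR_RGB2HSV);m=cv2.inRange(h,(15,110,80),(30,255,255))
cols=[(u,np.mean(np.nonzero(m[235:262,u])[0])+235) for u in range(310,520,10)]
P=np.array([onz(t,u,v,.185)for u,v in cols]);k=np.polyfit(P[:,1],P[:,0],1);print("rail x=",k,"yaw deg",-np.degrees(np.arctan(k[0])))
print("ends",onz(t,287,257,.185),onz(t,581,246,.185))
print("barrel",onz(t,422,265,.08))
a=t["color"][215:355,380:460,::-1];b=s["color"][195:275,330:470,::-1]
a=cv2.resize(a,None,fx=4,fy=4,interpolation=2);b=cv2.resize(b,None,fx=3.3,fy=3.3,interpolation=2)
o=np.zeros((560,800,3),np.uint8);o[:a.shape[0],:320]=a;o[:b.shape[0],330:330+b.shape[1]]=b;cv2.imwrite("pics/c.png",o)
E
```

```text
(array([444.3333, 230.3333]), array([443, 230,   4,   2,   6], dtype=int32)) (array([418.9091, 338.8182]), array([416, 337,   7,   5,  11], dtype=int32))
knob (array([ 0.4867, -0.0994,  0.0681]), np.float64(0.005539538405066171)) [ 0.484 -0.099  0.068] [ 0.4878 -0.116   0.055 ]
rail x= [-0.0203  0.5993] yaw deg 1.1622806187573875
ends [0.5971 0.0943 0.185 ] [ 0.605  -0.3096  0.185 ]
barrel [ 0.5959 -0.1075  0.08  ]
```

View pics/c.png

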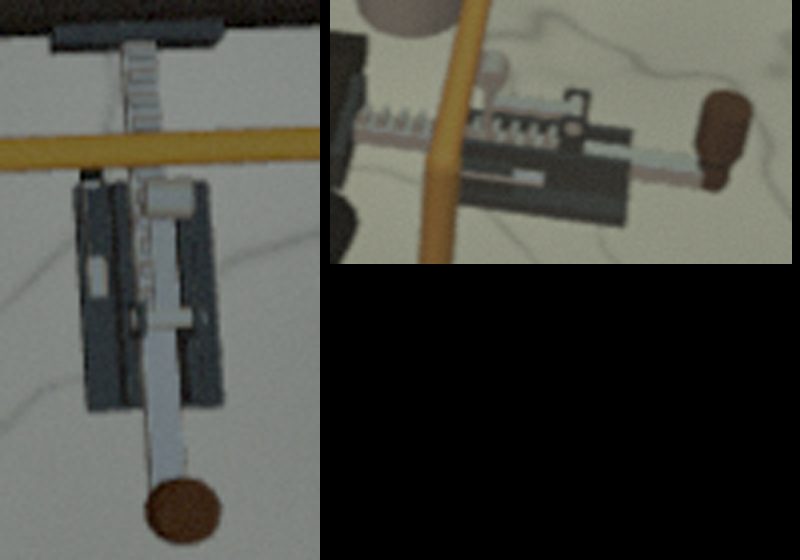

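The crop shows the barrel at about (422,264) in the top view and (379.5,216) in the side view. The knob's top face is at (425.7,342.7) in the top view and (450.3,225.3) in the side view.

Run:
```python
from h import *
s=np.load("side0.npz");t=np.load("top0.npz")
kn,kb=onz(t,425.7,342.7,.069),onz(t,422,264.2,.079)
print(kn,kb, "side",onz(s,450.3,225.3,.07), "tri",tri(s,(450.3,225.3),t,(425.7,342.7)),tri(s,(379.5,216),t,(422,264.2)))
print("yaw",np.degrees(np.arctan2(*(kb-kn)[[1,0]])), np.linalg.norm((kb-kn)[:2]))
# shaker top centre, jigger
print("shaker",onz(t,541,201,.21),"jigger",onz(t,328,220,.088))
```

```text
[ 0.478 -0.109  0.069] [ 0.5973 -0.1077  0.079 ] side [ 0.4804 -0.1128  0.07  ] tri (array([ 0.4794, -0.1084,  0.0732]), np.float64(0.0028965668854734304)) (array([ 0.5985, -0.1088,  0.0724]), np.float64(0.000847575870380368))
yaw 0.5920753721357395 0.1193180332519104
shaker [ 0.6636 -0.2511  0.21  ] jigger [0.6681 0.0367 0.088 ]
```

Request:
{"op": "move_arm", "data": {
  "steps": [
    [[0, 0, 0], -0.0194, 1],
    [[0, 0, 0], -0.0194, 1],
    [[0, 0, 0], -0.0194, 1],
    [[0, 0, 0], -0.0194, 1],
    [[0, 0, 0], -0.0194, 1]
  ]
}}

```text
t: 0.52
tcp_pos: [0.2426, -0.6296, 0.2307]
ee_rot: [[0.554, 0.832, -0.0], [0.832, -0.554, 0.001], [0.001, -0.001, -1.0]]
contact_force: [0.7, 0.1, -0.6]
width: 0.0853
gripper_force: 0.0
```

Request:
{"op": "move_arm", "data": {
  "steps": [
    [[0, 0, 0], -0.0194, 1],
    [[0, 0, 0], -0.0194, 1],
    [[0, 0, 0], -0.0194, 1],
    [[0, 0, 0], -0.0194, 1],
    [[0, 0, 0], -0.0194, 1]
  ]
}}

```text
t: 0.93
tcp_pos: [0.2425, -0.6296, 0.2307]
ee_rot: [[-0.022, 1.0, -0.0], [1.0, 0.022, 0.001], [0.001, -0.0, -1.0]]
contact_force: [-1.1, 0.5, 0.3]
width: 0.0852
gripper_force: 0.0
```

Request:
{"op": "move_arm", "data": {
  "steps": [
    [[0.105, 0.06, 0], 0, 1],
    [[0.105, 0.06, 0], 0, 1],
    [[0.105, 0.06, 0], 0, 1],
    [[0.105, 0.06, 0], 0, 1],
    [[0.105, 0.06, 0], 0, 1]
  ]
}}

```text
t: 1.35
tcp_pos: [0.3305, -0.4692, 0.2309]
ee_rot: [[-0.016, 1.0, -0.0], [1.0, 0.016, 0.001], [0.001, -0.0, -1.0]]
contact_force: [1.8, -0.6, 0.4]
width: 0.0855
gripper_force: 0.0
```

Request:
{"op": "move_arm", "data": {
  "steps": [
    [[0.105, 0.06, 0], 0, 1],
    [[0.105, 0.06, 0], 0, 1],
    [[0.105, 0.06, 0], 0, 1],
    [[0.105, 0.06, 0], 0, 1],
    [[0.105, 0.06, 0], 0, 1]
  ]
}}

```text
t: 1.77
tcp_pos: [0.4179, -0.3103, 0.2311]
ee_rot: [[-0.016, 1.0, -0.0], [1.0, 0.016, 0.0], [0.0, -0.0, -1.0]]
contact_force: [0.8, -0.5, 0.6]
width: 0.0856
gripper_force: 0.0
```

Request:
{"op": "move_arm", "data": {
  "steps": [
    [[0.105, 0.06, 0], 0, 1],
    [[0.105, 0.06, 0], 0, 1],
    [[0.105, 0.06, 0], 0, 1],
    [[0.105, 0.06, 0], 0, 1],
    [[0.105, 0.06, 0], 0, 1]
  ]
}}

```text
t: 2.18
tcp_pos: [0.5054, -0.1515, 0.2311]
ee_rot: [[-0.016, 1.0, -0.0], [1.0, 0.016, -0.0], [-0.0, -0.0, -1.0]]
contact_force: [1.6, 0.5, 0.5]
width: 0.0857
gripper_force: 0.0
```

Request:
{"op": "move_arm", "data": {
  "steps": [
    [[0, 0, 0.11], 0, 1],
    [[0, 0, 0.11], 0, 1],
    [[0, 0, 0.11], 0, 1],
    [[0, 0, 0.11], 0, 1],
    [[0, 0, 0.11], 0, 1]
  ]
}}

```text
t: 2.6
tcp_pos: [0.5048, -0.1531, 0.0647]
ee_rot: [[-0.016, 1.0, -0.0], [1.0, 0.016, 0.0], [0.0, -0.0, -1.0]]
contact_force: [0.1, -0.2, -0.3]
width: 0.0854
gripper_force: 0.0
```

Request:
{"op": "move_arm", "data": {
  "steps": [
    [[0, 0.04, 0], 0, 1],
    [[0, 0.04, 0], 0, 1],
    [[0, 0.03, 0], 0, 1],
    [[0, 0, 0], 0, 1]
  ]
}}

```text
t: 2.93
tcp_pos: [0.5349, -0.1524, 0.0638]
ee_rot: [[-0.016, 1.0, -0.009], [1.0, 0.016, 0.001], [0.001, -0.009, -1.0]]
contact_force: [-4.4, -0.7, -8.4]
width: 0.0853
gripper_force: 0.0
```

```bash
cat > look.py <<'E'
from h import *; from plant import arm,imaging; import sys
def look(name):
    s,t=imaging.capture("side"),imaging.capture("top")
    a=cv2.resize(t["color"][185:365,360:480,::-1],None,fx=3.3,fy=3.3,interpolation=2);b=cv2.resize(s["color"][130:280,330:470,::-1],None,fx=2.8,fy=2.8,interpolation=2)
    o=np.zeros((600,800,3),np.uint8);o[:a.shape[0],:a.shape[1]]=a;o[:b.shape[0],400:400+b.shape[1]]=b;cv2.imwrite(f"pics/{name}.png",o)
    return s,t
look(sys.argv[1])
E
python3 look.py d1
```

```text
(no output)
```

View pics/d1.png

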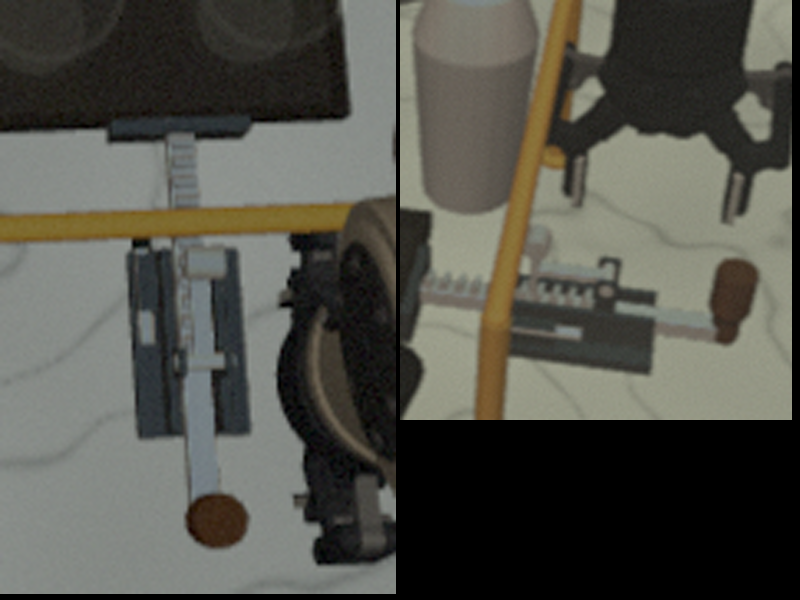

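The crop shows the front finger's knuckle touching the rail at about (560,90) in the side view; the pawl barrel at (538,240) is untouched. I'll back off, go lower so the knuckle passes under the rail, and come in again.

Request:
{"op": "move_arm", "data": {
  "steps": [
    [[0, -0.05, 0], 0, 1],
    [[0, -0.02, 0.05], 0, 1],
    [[0, 0, 0.05], 0, 1],
    [[0, 0, 0], 0, 1]
  ]
}}

```text
t: 3.37
tcp_pos: [0.5159, -0.1529, 0.0348]
ee_rot: [[-0.016, 1.0, -0.002], [1.0, 0.016, 0.0], [0.0, -0.002, -1.0]]
contact_force: [0.0, -0.1, -0.5]
width: 0.0855
gripper_force: 0.0
```

Request:
{"op": "move_arm", "data": {
  "steps": [
    [[0, 0.03, 0], 0, 1],
    [[0, 0.02, 0], 0, 1],
    [[0, 0.01, 0], 0, 1],
    [[0, 0, 0], 0, 1]
  ]
}}

```text
t: 3.7
tcp_pos: [0.5376, -0.1525, 0.0374]
ee_rot: [[-0.016, 1.0, 0.003], [1.0, 0.016, -0.0], [-0.0, 0.003, -1.0]]
contact_force: [0.7, -0.9, -0.5]
width: 0.0855
gripper_force: 0.0
```

Request:
{"op": "move_arm", "data": {
  "steps": [
    [[0, 0.01, 0], 0, 1],
    [[0, 0.01, 0], 0, 1],
    [[0, 0, 0], 0, 1]
  ]
}}

```text
t: 3.95
tcp_pos: [0.5419, -0.1525, 0.0366]
ee_rot: [[-0.016, 1.0, 0.001], [1.0, 0.016, -0.0], [-0.0, 0.001, -1.0]]
contact_force: [-0.0, 0.3, 0.2]
width: 0.0855
gripper_force: 0.0
```

Request:
{"op": "move_arm", "data": {
  "steps": [
    [[0, 0.01, 0.01], 0, 1],
    [[0, 0.007, 0.01], 0, 1],
    [[0.03, 0, 0], 0, 1],
    [[0.02, 0, 0], 0, 1],
    [[0, 0, 0], 0, 1]
  ]
}}

```text
t: 4.37
tcp_pos: [0.546, -0.1349, 0.0302]
ee_rot: [[-0.019, 1.0, -0.0], [1.0, 0.019, 0.001], [0.001, -0.0, -1.0]]
contact_force: [-1.0, 0.7, 1.0]
width: 0.0852
gripper_force: 0.0
```

Request:
{"op": "move_arm", "data": {
  "steps": [
    [[0.01, 0, 0], 0, 1],
    [[0.01, 0, 0], 0, 1],
    [[0, 0, 0], 0, 1]
  ]
}}

```text
t: 4.62
tcp_pos: [0.546, -0.1307, 0.0304]
ee_rot: [[-0.017, 1.0, 0.0], [1.0, 0.017, 0.0], [0.0, 0.0, -1.0]]
contact_force: [-0.2, -0.9, -0.4]
width: 0.0855
gripper_force: 0.0
```

```bash
python3 look.py d2
```

```text
(no output)
```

View pics/d2.png

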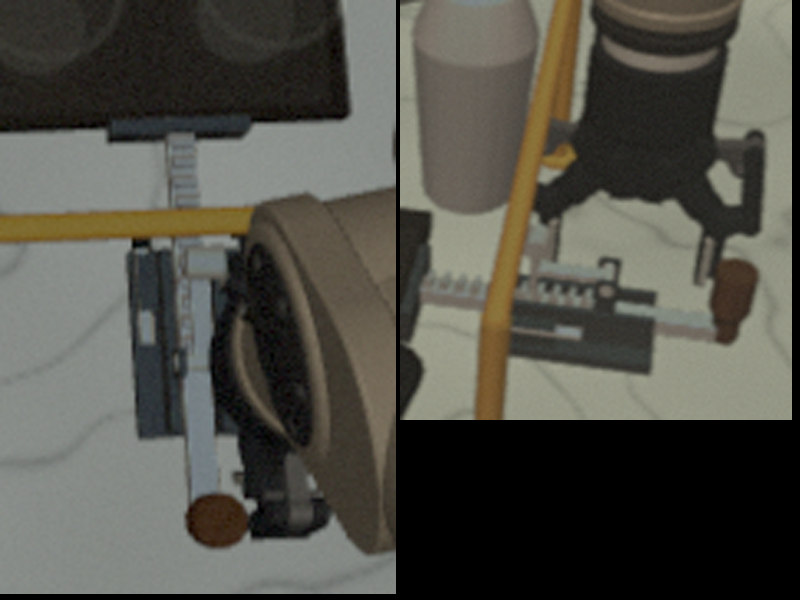

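The crop shows the front finger beside the barrel at (550,240) in the side view. The rear finger at (710,260) is close to the knob. I'll yaw the hand 10° so the rear finger clears it.

Request:
{"op": "move_arm", "data": {
  "steps": [
    [[-0.055, 0.003, 0], 0, 1],
    [[0, 0, 0], -0.014, 1],
    [[0, 0, 0], -0.014, 1],
    [[0, 0, 0], 0, 1]
  ]
}}

```text
t: 5.05
tcp_pos: [0.547, -0.1487, 0.0302]
ee_rot: [[-0.193, 0.981, -0.0], [0.981, 0.193, -0.0], [-0.0, -0.0, -1.0]]
contact_force: [-0.1, 0.5, 0.6]
width: 0.0853
gripper_force: 0.0
```

Request:
{"op": "move_arm", "data": {
  "steps": [
    [[0.01, 0.004, 0], 0, 1],
    [[0.01, 0.002, 0], 0, 1],
    [[0, 0, 0], 0, 1]
  ]
}}

```text
t: 5.3
tcp_pos: [0.5479, -0.1405, 0.0304]
ee_rot: [[-0.19, 0.982, 0.0], [0.982, 0.19, 0.001], [0.001, 0.0, -1.0]]
contact_force: [1.1, -0.1, -0.4]
width: 0.0855
gripper_force: 0.0
```

Request:
{"op": "move_arm", "data": {
  "steps": [
    [[0.01, 0.002, 0], 0, 1],
    [[0, 0, 0], 0, 1]
  ]
}}

```text
t: 5.47
tcp_pos: [0.5477, -0.138, 0.0304]
ee_rot: [[-0.191, 0.982, -0.0], [0.982, 0.191, -0.0], [-0.0, -0.0, -1.0]]
contact_force: [1.2, -1.1, 0.1]
width: 0.0853
gripper_force: 0.1
```

Request:
{"op": "move_arm", "data": {
  "steps": [
    [[0.007, 0.0015, 0], 0, 1],
    [[0, 0, 0], 0, 1]
  ]
}}

```text
t: 5.63
tcp_pos: [0.5477, -0.1377, 0.0304]
ee_rot: [[-0.189, 0.982, -0.0], [0.982, 0.189, -0.002], [-0.002, -0.0, -1.0]]
contact_force: [-0.3, -3.0, -0.4]
width: 0.0854
gripper_force: 1.5
```

Request:
{"op": "move_arm", "data": {
  "steps": [
    [[0.014, 0.002, 0], 0, 1],
    [[0, 0, 0], 0, 1]
  ]
}}

```text
t: 5.8
tcp_pos: [0.5476, -0.1368, 0.0305]
ee_rot: [[-0.185, 0.983, 0.0], [0.983, 0.185, -0.005], [-0.005, -0.001, -1.0]]
contact_force: [1.4, -11.2, -1.1]
width: 0.0855
gripper_force: 5.6
```

Request:
{"op": "move_arm", "data": {
  "steps": [
    [[0, 0, 0], 0, 1],
    [[0, 0, 0], 0, 1]
  ]
}}

```text
t: 5.97
tcp_pos: [0.5476, -0.1369, 0.0305]
ee_rot: [[-0.185, 0.983, 0.0], [0.983, 0.185, -0.004], [-0.004, -0.001, -1.0]]
contact_force: [0.7, -11.0, -0.7]
width: 0.0856
gripper_force: 5.6
```

Request:
{"op": "move_arm", "data": {
  "steps": [
    [[0.0015, -0.008, -0.0153], 0, 1],
    [[0.0018, -0.009, -0.0143], 0, 1],
    [[0.002, -0.0105, -0.0133], 0, 1],
    [[0, 0, 0], 0, 1]
  ]
}}

```text
t: 6.3
tcp_pos: [0.5388, -0.1348, 0.0435]
ee_rot: [[-0.187, 0.982, 0.0], [0.982, 0.187, -0.002], [-0.002, -0.0, -1.0]]
contact_force: [1.1, -7.0, -1.8]
width: 0.0857
gripper_force: 3.6
```

```bash
python3 look.py d3
```

```text
(no output)
```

View pics/d3.png

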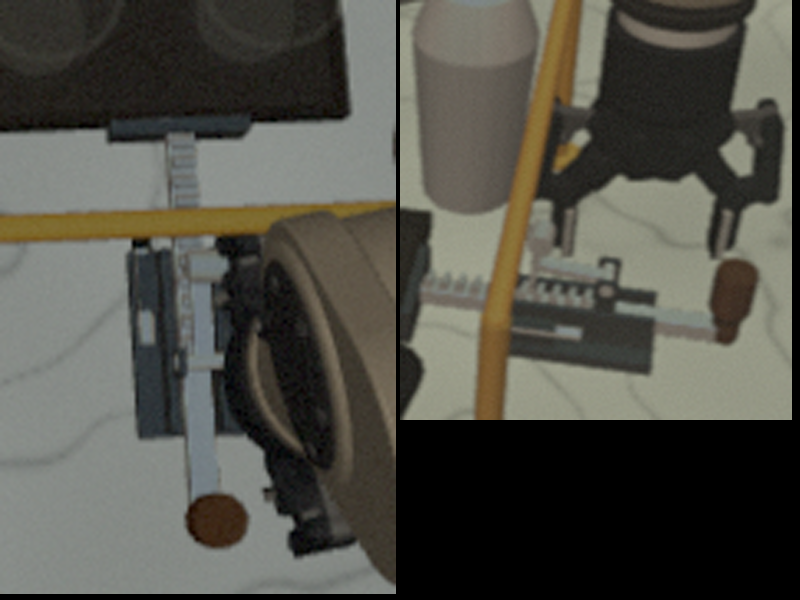

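The side crop shows the pawl lifting with the finger: the barrel has risen to about (541,215) and the arm is tilted. I'll continue along the arc.

Request:
{"op": "move_arm", "data": {
  "steps": [
    [[0.0045, -0.0093, -0.0143], 0, 1],
    [[0.0045, -0.01, -0.0133], 0, 1],
    [[0.005, -0.0115, -0.012], 0, 1],
    [[0, 0, 0], 0, 1]
  ]
}}

```text
t: 6.73
tcp_pos: [0.5289, -0.1288, 0.0558]
ee_rot: [[-0.192, 0.981, 0.0], [0.981, 0.192, 0.0], [0.0, 0.0, -1.0]]
contact_force: [0.1, 0.5, -0.1]
width: 0.0858
gripper_force: 0.0
```

```bash
python3 look.py d4
```

```text
(no output)
```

View pics/d4.png

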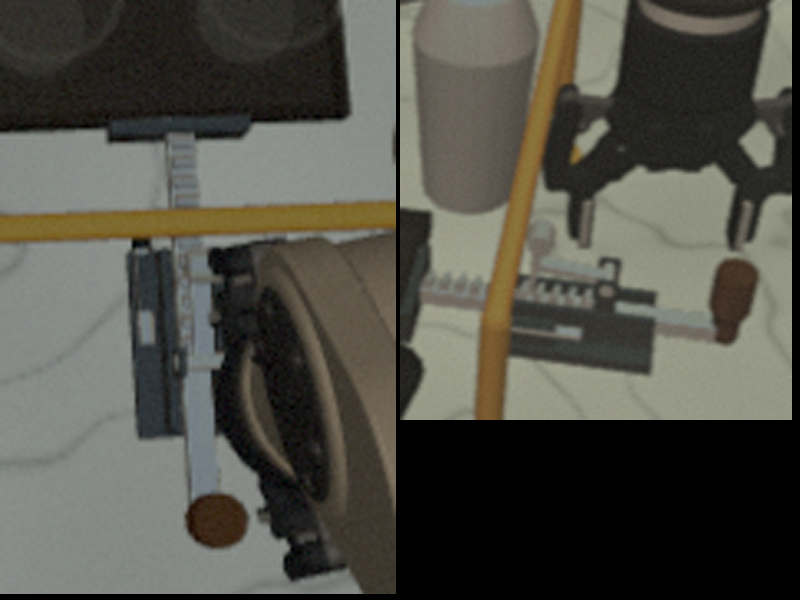

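The finger slid back off the barrel and the pawl is dropping, with the barrel at (541,235). I'll re-engage further forward and lift more steeply, so that the barrel swings into the finger.

Request:
{"op": "move_arm", "data": {
  "steps": [
    [[-0.069, -0.013, 0], 0, 1],
    [[0, 0, 0.05], 0, 1],
    [[0, 0, 0.045], 0, 1],
    [[-0.007, 0.036, 0], 0, 1],
    [[-0.007, 0.036, 0], 0, 1]
  ]
}}

```text
t: 7.25
tcp_pos: [0.5501, -0.15, 0.0247]
ee_rot: [[-0.191, 0.981, -0.003], [0.982, 0.191, 0.001], [0.002, -0.003, -1.0]]
contact_force: [0.8, 0.2, -0.1]
width: 0.0854
gripper_force: 0.0
```

Request:
{"op": "move_arm", "data": {
  "steps": [
    [[0.02, 0.004, 0], 0, 1],
    [[0.01, 0.002, 0], 0, 1],
    [[0, 0, 0], 0, 1]
  ]
}}

```text
t: 7.5
tcp_pos: [0.5511, -0.1409, 0.0262]
ee_rot: [[-0.192, 0.981, -0.0], [0.981, 0.192, 0.0], [0.0, -0.0, -1.0]]
contact_force: [0.8, -0.2, 0.8]
width: 0.0852
gripper_force: 0.0
```

Request:
{"op": "move_arm", "data": {
  "steps": [
    [[-0.002, 0.009, 0], 0, 1],
    [[-0.001, 0.007, 0], 0, 1],
    [[0, 0, 0], 0, 1]
  ]
}}

```text
t: 7.75
tcp_pos: [0.5566, -0.1414, 0.0267]
ee_rot: [[-0.191, 0.982, 0.0], [0.982, 0.191, 0.0], [0.0, 0.0, -1.0]]
contact_force: [-0.3, -0.5, 0.1]
width: 0.0855
gripper_force: 0.0
```

Request:
{"op": "move_arm", "data": {
  "steps": [
    [[0.015, 0.003, 0], 0, 1],
    [[0.014, 0.003, 0], 0, 1],
    [[0, 0, 0], 0, 1],
    [[0, 0, 0], 0, 1]
  ]
}}

```text
t: 8.08
tcp_pos: [0.5561, -0.1386, 0.0267]
ee_rot: [[-0.184, 0.983, -0.0], [0.983, 0.184, -0.006], [-0.005, -0.001, -1.0]]
contact_force: [1.2, -12.9, 0.1]
width: 0.0854
gripper_force: 0.0
```

Request:
{"op": "move_arm", "data": {
  "steps": [
    [[0.003, 0, -0.013], 0, 1],
    [[0.001, -0.003, -0.013], 0, 1],
    [[0.001, -0.005, -0.013], 0, 1]
  ]
}}

```text
t: 8.33
tcp_pos: [0.5526, -0.137, 0.038]
ee_rot: [[-0.185, 0.983, -0.002], [0.983, 0.185, -0.005], [-0.004, -0.003, -1.0]]
contact_force: [-0.9, -11.3, -2.7]
width: 0.0852
gripper_force: 5.9
```

Request:
{"op": "move_arm", "data": {
  "steps": [
    [[0.003, -0.0098, -0.0127], 0, 1],
    [[0.0032, -0.0114, -0.0113], 0, 1],
    [[0.0035, -0.013, -0.01], 0, 1]
  ]
}}

```text
t: 8.58
tcp_pos: [0.543, -0.137, 0.0489]
ee_rot: [[-0.184, 0.983, 0.0], [0.983, 0.184, -0.006], [-0.006, -0.001, -1.0]]
contact_force: [2.3, -15.4, 0.0]
width: 0.0852
gripper_force: 7.5
```

Request:
{"op": "move_arm", "data": {
  "steps": [
    [[0.0039, -0.019, -0.0105], 0, 1],
    [[0.004, -0.021, -0.0075], 0, 1],
    [[0.0042, -0.022, -0.0045], 0, 1]
  ]
}}

```text
t: 8.83
tcp_pos: [0.5259, -0.1374, 0.0567]
ee_rot: [[-0.183, 0.983, 0.004], [0.983, 0.183, -0.006], [-0.007, 0.003, -1.0]]
contact_force: [3.4, -15.9, 4.2]
width: 0.0854
gripper_force: 8.0
```

```bash
python3 look.py d5
```

```text
(no output)
```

View pics/d5.png

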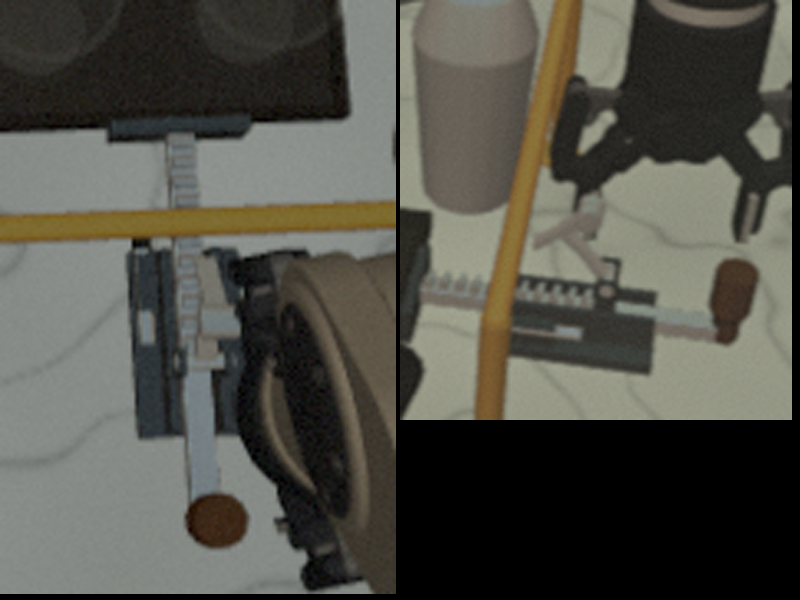

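The crop shows the pawl at about 55° and still held by the finger, with the barrel at (588,212). I'll carry it over the top.

Request:
{"op": "move_arm", "data": {
  "steps": [
    [[0.0043, -0.0222, -0.0025], 0, 1],
    [[0.0043, -0.0222, 0], 0, 1],
    [[0.0043, -0.0222, 0.003], 0, 1],
    [[0.0043, -0.022, 0.007], 0, 1],
    [[0.004, -0.02, 0.01], 0, 1]
  ]
}}

```text
t: 9.35
tcp_pos: [0.495, -0.138, 0.0538]
ee_rot: [[-0.182, 0.983, 0.009], [0.983, 0.182, -0.008], [-0.01, 0.008, -1.0]]
contact_force: [-8.4, -18.2, 42.0]
width: 0.0855
gripper_force: 8.2
```

Request:
{"op": "move_arm", "data": {
  "steps": [
    [[-0.06, -0.012, 0], 0, 1],
    [[-0.06, -0.012, -0.03], 0, 1],
    [[0, 0, -0.06], 0, 1],
    [[0, 0, 0], 0, 1]
  ]
}}

```text
t: 9.68
tcp_pos: [0.4922, -0.169, 0.0793]
ee_rot: [[-0.188, 0.982, 0.004], [0.982, 0.188, -0.001], [-0.002, 0.003, -1.0]]
contact_force: [0.1, -0.0, -0.3]
width: 0.0853
gripper_force: 0.0
```

```bash
python3 look.py d6
```

```text
(no output)
```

View pics/d6.png

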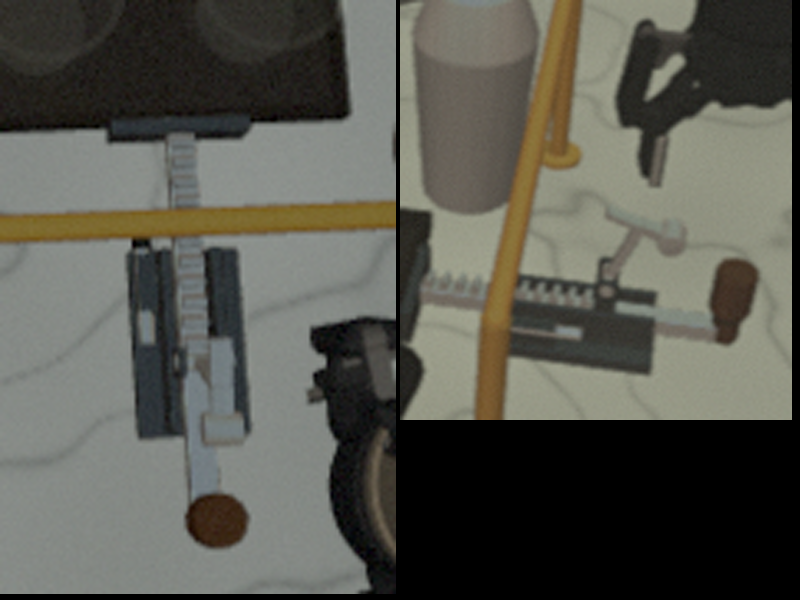

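The pawl is folded back on its stop, with the barrel at (670,237), and the knob hasn't moved. Next I'll raise and turn the hand to grip the knob across.

Request:
{"op": "move_arm", "data": {
  "steps": [
    [[0, 0, -0.09], 0.0198, 1],
    [[0, 0, -0.08], 0.0198, 1],
    [[0, 0, 0], 0.0198, 1],
    [[0, 0, 0], 0.0198, 1],
    [[0, 0, 0], 0.0198, 1]
  ]
}}

```text
t: 10.2
tcp_pos: [0.4905, -0.1667, 0.1275]
ee_rot: [[0.421, 0.907, -0.0], [0.907, -0.421, 0.0], [-0.0, -0.0, -1.0]]
contact_force: [0.9, -0.2, -0.1]
width: 0.0854
gripper_force: 0.0
```

Request:
{"op": "move_arm", "data": {
  "steps": [
    [[0, 0, 0], 0.0198, 1],
    [[0, 0, 0], 0.0198, 1],
    [[0, 0, 0], 0.0198, 1],
    [[0, 0, 0], 0.0198, 1],
    [[0, 0, 0], 0.0198, 1]
  ]
}}

```text
t: 10.62
tcp_pos: [0.4902, -0.1666, 0.1269]
ee_rot: [[0.871, 0.492, -0.002], [0.492, -0.871, 0.0], [-0.001, -0.001, -1.0]]
contact_force: [-0.0, 0.5, -0.7]
width: 0.0855
gripper_force: 0.0
```

Request:
{"op": "move_arm", "data": {
  "steps": [
    [[0, 0, 0], 0.0198, 1],
    [[0, 0, 0], 0.0198, 1],
    [[0, 0, 0], 0.0198, 1],
    [[0, 0, 0], 0.0198, 1],
    [[0, 0, 0], 0, 1]
  ]
}}

```text
t: 11.03
tcp_pos: [0.4903, -0.1665, 0.127]
ee_rot: [[1.0, 0.018, -0.002], [0.018, -1.0, 0.0], [-0.002, -0.0, -1.0]]
contact_force: [-0.2, 0.7, -1.0]
width: 0.0851
gripper_force: 0.0
```

Request:
{"op": "move_arm", "data": {
  "steps": [
    [[-0.022, -0.094, 0], 0, 1],
    [[-0.022, -0.094, 0], 0, 1],
    [[0, 0, 0.096], 0, 1],
    [[0, 0, 0.096], 0, 1],
    [[0, 0, 0.09], 0, 1]
  ]
}}

```text
t: 11.45
tcp_pos: [0.4763, -0.1102, 0.0423]
ee_rot: [[1.0, 0.028, 0.001], [0.028, -1.0, 0.0], [0.001, -0.0, -1.0]]
contact_force: [1.0, -0.4, 0.1]
width: 0.0852
gripper_force: 0.0
```

Request:
{"op": "move_arm", "data": {
  "steps": [
    [[0, 0, 0], 0, 0],
    [[0, 0, 0], 0, -0.2],
    [[0, 0, 0], 0, -0.3],
    [[0, 0, 0], 0, -0.4],
    [[0, 0, 0], 0, -0.4]
  ],
  "grip_force": 30
}}

```text
t: 11.87
tcp_pos: [0.4776, -0.1117, 0.0448]
ee_rot: [[1.0, 0.021, 0.003], [0.021, -1.0, -0.0], [0.003, 0.0, -1.0]]
contact_force: [-0.2, 5.0, 3.5]
width: 0.026
gripper_force: 3.8
```

Request:
{"op": "move_arm", "data": {
  "steps": [
    [[0, 0, 0], 0, -0.6],
    [[0, 0, 0], 0, -1],
    [[0, 0, 0], 0, -1],
    [[0, 0, 0], 0, -1],
    [[0, 0, 0], 0, -1]
  ]
}}

```text
t: 12.28
tcp_pos: [0.4775, -0.1113, 0.0449]
ee_rot: [[1.0, 0.021, 0.003], [0.021, -1.0, -0.0], [0.003, 0.0, -1.0]]
contact_force: [-1.2, 1.3, 6.2]
width: 0.0252
gripper_force: 29.1
```

Request:
{"op": "move_arm", "data": {
  "steps": [
    [[-0.01, 0, 0], 0, -1],
    [[-0.01, 0, 0], 0, -1],
    [[-0.01, 0, 0], 0, -1],
    [[-0.01, 0, 0], 0, -1],
    [[-0.01, 0, 0], 0, -1]
  ]
}}

```text
t: 12.7
tcp_pos: [0.4635, -0.1116, 0.0449]
ee_rot: [[1.0, 0.022, 0.005], [0.022, -1.0, -0.0], [0.005, 0.0, -1.0]]
contact_force: [2.4, 2.0, 7.8]
width: 0.0247
gripper_force: 30.1
```

Request:
{"op": "move_arm", "data": {
  "steps": [
    [[-0.01, 0, 0], 0, -1],
    [[-0.01, 0, 0], 0, -1],
    [[-0.01, 0, 0], 0, -1],
    [[-0.01, 0, 0], 0, -1],
    [[-0.01, 0, 0], 0, -1]
  ]
}}

```text
t: 13.12
tcp_pos: [0.4487, -0.1119, 0.0449]
ee_rot: [[1.0, 0.022, 0.005], [0.022, -1.0, -0.0], [0.005, 0.0, -1.0]]
contact_force: [1.4, 2.5, 7.8]
width: 0.0252
gripper_force: 30.1
```

Request:
{"op": "move_arm", "data": {
  "steps": [
    [[-0.01, 0, 0], 0, -1],
    [[-0.01, 0, 0], 0, -1],
    [[0, 0, 0], 0, -1]
  ]
}}

```text
t: 13.37
tcp_pos: [0.4419, -0.112, 0.0448]
ee_rot: [[1.0, 0.022, 0.004], [0.022, -1.0, -0.0], [0.004, 0.0, -1.0]]
contact_force: [0.7, 2.7, 10.2]
width: 0.0251
gripper_force: 30.4
```

Request:
{"op": "move_arm", "data": {
  "steps": [
    [[-0.006, 0, 0], 0, -1],
    [[-0.006, 0, 0], 0, -1]
  ]
}}

```text
t: 13.53
tcp_pos: [0.4391, -0.1121, 0.0448]
ee_rot: [[1.0, 0.022, 0.005], [0.022, -1.0, -0.0], [0.005, 0.0, -1.0]]
contact_force: [1.9, 2.3, 8.3]
width: 0.0249
gripper_force: 30.1
```

Request:
{"op": "move_arm", "data": {
  "steps": [
    [[-0.005, 0, 0], 0, -1],
    [[-0.005, 0, 0], 0, -1]
  ]
}}

```text
t: 13.7
tcp_pos: [0.4361, -0.1121, 0.0448]
ee_rot: [[1.0, 0.022, 0.005], [0.022, -1.0, -0.0], [0.005, 0.0, -1.0]]
contact_force: [3.3, 3.3, 8.3]
width: 0.0251
gripper_force: 30.1
```

Request:
{"op": "move_arm", "data": {
  "steps": [
    [[-0.005, 0, 0], 0, -1],
    [[-0.005, 0, 0], 0, -1]
  ]
}}

```text
t: 13.87
tcp_pos: [0.4331, -0.1122, 0.0448]
ee_rot: [[1.0, 0.022, 0.005], [0.022, -1.0, -0.0], [0.005, 0.0, -1.0]]
contact_force: [2.3, 3.4, 9.0]
width: 0.025
gripper_force: 30.1
```

Request:
{"op": "move_arm", "data": {
  "steps": [
    [[-0.005, 0, 0], 0, -1],
    [[-0.005, 0, 0], 0, -1]
  ]
}}

```text
t: 14.03
tcp_pos: [0.4301, -0.1123, 0.0448]
ee_rot: [[1.0, 0.022, 0.005], [0.022, -1.0, -0.0], [0.005, 0.0, -1.0]]
contact_force: [2.5, 3.2, 8.3]
width: 0.0251
gripper_force: 30.2
```

Request:
{"op": "move_arm", "data": {
  "steps": [
    [[-0.005, 0, 0], 0, -1],
    [[-0.005, 0, 0], 0, -1]
  ]
}}

```text
t: 14.2
tcp_pos: [0.4271, -0.1123, 0.0449]
ee_rot: [[1.0, 0.022, 0.005], [0.022, -1.0, -0.0], [0.005, 0.0, -1.0]]
contact_force: [2.8, 3.3, 8.9]
width: 0.0248
gripper_force: 30.2
```

Request:
{"op": "move_arm", "data": {
  "steps": [
    [[-0.005, 0, 0], 0, -1],
    [[-0.005, 0, 0], 0, -1]
  ]
}}

```text
t: 14.37
tcp_pos: [0.4247, -0.1123, 0.0449]
ee_rot: [[1.0, 0.022, 0.006], [0.022, -1.0, -0.0], [0.006, 0.0, -1.0]]
contact_force: [6.0, 2.8, 4.8]
width: 0.025
gripper_force: 29.8
```

Request:
{"op": "move_arm", "data": {
  "steps": [
    [[-0.005, 0, 0], 0, -1],
    [[0, 0, 0], 0, -1]
  ]
}}

```text
t: 14.53
tcp_pos: [0.4237, -0.1124, 0.0449]
ee_rot: [[1.0, 0.022, 0.007], [0.022, -1.0, -0.0], [0.007, 0.0, -1.0]]
contact_force: [5.5, 3.4, 4.2]
width: 0.025
gripper_force: 29.8
```

Request:
{"op": "move_arm", "data": {
  "steps": [
    [[-0.005, 0, 0], 0, -1],
    [[0, 0, 0], 0, -1],
    [[0, 0, 0], 0, -1]
  ]
}}

```text
t: 14.78
tcp_pos: [0.4229, -0.1124, 0.0449]
ee_rot: [[1.0, 0.022, 0.008], [0.022, -1.0, -0.0], [0.008, 0.0, -1.0]]
contact_force: [5.9, 3.2, 3.0]
width: 0.0249
gripper_force: 29.6
```

Request:
{"op": "move_arm", "data": {
  "steps": [
    [[-0.006, 0, 0], 0, -1],
    [[0, 0, 0], 0, -1],
    [[0, 0, 0], 0, -1]
  ]
}}

```text
t: 15.03
tcp_pos: [0.4218, -0.1124, 0.0449]
ee_rot: [[1.0, 0.022, 0.009], [0.022, -1.0, -0.0], [0.009, 0.0, -1.0]]
contact_force: [8.8, 3.1, -0.2]
width: 0.0247
gripper_force: 29.7
```

The pull force has risen about 6 N above the sliding friction, so the bar is on its stop. Letting go.

Request:
{"op": "move_arm", "data": {
  "steps": [
    [[0.004, 0, 0], 0, -0.5],
    [[0, 0, 0], 0, 0.5],
    [[0, 0, 0], 0, 1],
    [[0, 0, 0], 0, 1],
    [[0, 0, 0], 0, 1]
  ]
}}

```text
t: 15.45
tcp_pos: [0.4173, -0.113, 0.0432]
ee_rot: [[1.0, 0.021, -0.001], [0.021, -1.0, -0.0], [-0.001, 0.0, -1.0]]
contact_force: [0.7, 0.0, -0.1]
width: 0.0721
gripper_force: 0.0
```

Request:
{"op": "move_arm", "data": {
  "steps": [
    [[0, 0, 0], 0, 1],
    [[0, 0, -0.05], 0, 1],
    [[0, 0, -0.1], 0, 1],
    [[0, 0, -0.13], 0, 1],
    [[0, 0, -0.13], 0, 1]
  ]
}}

```text
t: 15.87
tcp_pos: [0.4169, -0.1126, 0.1671]
ee_rot: [[1.0, 0.021, -0.003], [0.021, -1.0, 0.001], [-0.003, -0.001, -1.0]]
contact_force: [0.8, 0.3, -0.9]
width: 0.0854
gripper_force: 0.0
```

Request:
{"op": "move_arm", "data": {
  "steps": [
    [[0, 0.13, 0], 0, 1],
    [[0, 0.13, 0], 0, 1],
    [[0, 0.13, 0], 0, 1],
    [[0, 0.13, 0], 0, 1],
    [[0, 0, 0], 0, 1]
  ]
}}

```text
t: 16.28
tcp_pos: [0.4201, -0.2769, 0.1666]
ee_rot: [[1.0, 0.011, 0.001], [0.011, -1.0, -0.004], [0.001, 0.004, -1.0]]
contact_force: [-0.2, -0.0, -0.5]
width: 0.0855
gripper_force: 0.0
```

```bash
sed -i 's/185:365/215:395/' look.py; python3 look.py d7
```

```text
(no output)
```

View pics/d7.png

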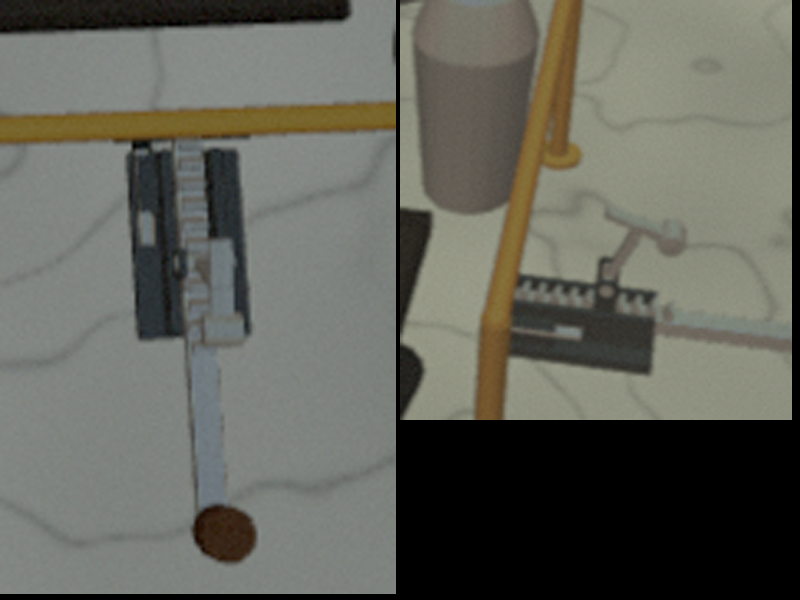

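The crop shows the pawl folded back at (670,237), the bar fully drawn with its knob at (225,533), and the hand clear of everything. Handing in.

```bash
python3 -c "
from plant import job
print(job.hand_in())"
```

```text
the job is handed in; nothing more can be done
None
```

The job is handed in, though no verdict came back: the pawl is folded back and staying up, the bar is drawn back about 55 mm with about 6 N felt on its stop, it has been let go, and the shaker, jigger and tumblers were never touched.

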